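Swing out the labelling stand's leg and start its crank screw

ROBOT

A 6-joint arm with a two-finger parallel gripper is mounted at the origin on the work surface. World frame = base frame: x ahead of the robot, y to its left, z up, the work surface at z = 0. Lengths are in m, angles in rad, forces in N, time in s.
With the tool pointing down it reaches from about 0.425 to 0.925 m from the base axis. Payload 12.5 kg.
Tool frame: the origin (TCP) lies at the very end of the fingers, on their centre line; the grasp point (between the pads) lies 19 mm behind it; z points along the fingers, y is the direction in which the jaws open and shut (so a half turn about z gives the same grasp; the last joint's range is limited). The gripper opens to 85 mm and grips with 20 to 120 N. Pads are 22 mm wide; open, the fingers measure 114 mm over their backs; the gripper's body (76 mm by 85 mm) begins 54 mm behind the grasp point. The pads swing forward as they close: fully open they stand 13 mm farther back than shut.
Start: joints at [-1.344, 0.491, 1.559, -0, 1.092, -0.106], TCP at [0.204, -0.591, 0.231] pointing down, gripper open.
Joint ranges: [-3.1, 3.1], [-0.84, 2.19], [0.05, 2.79], [-1.13, 4.28], [0.06, 2.93], [-2.69, 2.69]. Speed limits (rad/s): [2.22, 2.22, 2.79, 3.14, 3.14, 3.14].

INTERFACE

Orientations are given as a unit quaternion [w, x, y, z].
In Python, from workcell import * gives the robot as it stands. The module is installed in compiled form; this text tells all that it offers.
- The arm moves only by the tool arm_command, never from a script. Its argument "increments" is a list that holds one entry, the list of rows, each a list of 7 numbers: the closure in counts, from 0 (fully open) to 255 (shut), then the shift along the world's x, y, z in mm, then the turn, a rotation vector about the world's x, y, z in degrees. A call has 1 to 10 rows; each row shifts and turns the commanded pose from where the row before left it; what a row does not reach is not made up. A row lasts 1/12 s, in which the tool goes at most 41.7 mm and 7.16 degrees, less where a joint would pass 70% of its speed; a pose out of reach is approached as far as the arm can. A call is refused whole if a number of a shift passes 41.7 or a number of a turn 7.16, either way. A call with a gripper value outside its range is refused whole. The fingers move at their own pace and stop on an object; "squeeze" is the grip in N (left out, the last holds). Time passes only in rows, so rows that do not move let the fingers close. It gives the time, the measured TCP pose, the force and the opening at its end, in the units of the state.
- observe(): the state, without advancing time (a new reading comes with each control period).
- grab_frame(name): name is "scene" or "top" or "wrist"; returns the picture (400x640x3 uint8, red, green, blue); there is no depth.
- calibration(name): a dict with "mtx" (3x3 intrinsics, pixels), "extrinsics" (4x4, takes a point from world to camera coordinates). Camera axes: x right, y down, z forward; pixel columns grow to the right and rows downward; lengths in m; the calibration is good to about 2 mm. A picture is of the moment at which its call begins: read the wrist's pose just before it. calibration takes no time and is no camera call; for the wrist camera it gives the pose at the moment of the call.
- job_done(): hands the job in, once; it reports no verdict.
The state is a dict: "clock": time; "joint_positions": joint angles; "joint_vel": joint speeds; "joint_efforts": joint torques, N m; "tcp_pos": TCP position; "tool_rot": TCP orientation; "ft_force": force on the tool from outside, world axes, zero at the start; "moment": the same for the moment, N m; "gripper_width": opening from 0.0 (shut) to 1.0 (fully open).
Only numpy, scipy, OpenCV 4.12 (cv2) and the standard library are available. Lean on these libraries where they do the work, as an engineer would, in place of code of your own. Each camera call takes 0.05 s, during which the arm holds its last target.

TASK

Swing the labelling stand's fold-out leg out until it clicks home against its stop, then turn the crank screw above it backward (counter-clockwise from above) until it drops into its thread, and from there wind it forward (clockwise) one full turn. Never wind it forward before it has dropped. Leave everything else on the bench undisturbed, and finish with the gripper still closed on the crank's grip, holding the screw started.

Things in the scene. Friction and masses are not known exactly. Their poses are not given: they have to be found in the camera images.
- stand: Fixed aluminium bottle labelling stand. Base plate 12 mm thick, x -80 to 80, y -180 to 100 mm, plus an ear x 5 to 80, y 95 to 185. Origin on the bench, axes along the plate, z up. A bottle 68 mm across is clamped in a black cradle at y -90 (top 111 mm). Dark steel stop block x 49 to 75, y 100 to 180; its tongue (x 18 to 75, top 34 mm) lies over the seated leg and carries the boss.
- leg_hinge (a point): On the upright axis of the leg's hinge, 24 mm above the bench, at (35, 80) mm in the stand's frame.
- leg_knob (a point): Middle of the upright round black knob fixed near the end of the steel leg: 16 mm diameter, from 24 to 68 mm above the bench, this point at 50 mm, 140 mm from the hinge axis. The leg is a flat bar 24 mm wide, its top 24 mm above the bench.
- leg (a joint): Swing of the leg, rad, growing clockwise from above. 0 = folded, pointing along the stand's -x; 1.571 = fully home against the stop, pointing along the stand's +y. Starts between 0 and 0.5 and stays where it is left. From about 1.44 a spring ball resists (some 2 to 5 N more at the knob) until about 1.51, past which it snaps home (1.56 to 1.571) and is kept there.
- boss_top (a point): Centre of the upper mouth of the threaded boss (steel tube 30 mm across, 30 mm high), on the upright screw axis, 64 mm above the bench, at (35, 125) mm in the stand's frame.
- crank_grip: Upright round black grip at the end of the crank, 16 mm diameter, 44 mm high, origin at the centre of its underside, 40 mm from the screw axis. It revolves freely on its pin, so a closed gripper can carry it round a whole circle without turning. The steel crank arm (14 mm wide) ends 2 mm below the grip's underside and its hub (24 mm across) not above it.
- grip_mid (a point): Middle of the crank's grip, 22 mm above its underside, about 118 mm above the bench at the start; it sinks as the screw sinks.
- screw_turn (a joint): Turn of the crank screw, rad, growing clockwise from above (forward, screwing in). 0 = crank pointing along the stand's -x. Starts between -0.5 and 0.5 and stays where it is left. The screw is captive, upright in the boss, its thread not yet entered: turned backward it rises slightly, and somewhere between -1.0 and -2.0 (different each time) it drops into the thread.
- screw_depth (a joint): How far the screw has sunk, m; 0 to 0.003 at the start. The drop is an 8 mm fall to about 0.008 by its own weight (0.28 kg): the grip must be free to slide down (pushed or loosely embraced; a closed gripper would hold it up). Lead 8 mm a turn: once dropped, one full forward turn brings it to about 0.016, and the gripper should sink with it. It stops at 0.0205.
- label_roll: Bystander: paper label roll 90 mm across, 40 mm high, lying flat beyond the leg's stop.
- marker: Bystander: black marker 14 mm thick, 110 mm long, lying in front of the stand.
- stopper: Bystander: cork stopper 24 mm across, 28 mm high, standing on the stand's base plate, beside the crank.
- bottle_a: Bystander: upright glass bottle 68 mm across, 170 mm high, with label, black cap.
- bottle_b: Bystander: upright glass bottle 68 mm across, 170 mm high, without label, black cap.
- spanner: Bystander: steel spanner 160 mm long lying flat.
- cap_tub: Bystander: white open plastic tub 90 mm across, 60 mm high.

How it is judged:
On the way, in this order (a step that is already met when the one before it is completed fails the run):
1. the leg is home in its detent (value of joint leg above 1.53 rad), for 0.2 s.
2. turned backward, the screw has dropped into its thread (value of joint screw_depth above 0.0062 m and value of joint screw_turn below -0.6 rad), for 0.1 s.
At the end, for the whole second after the job is handed in: The leg is home (above 1.53 rad), the screw is one turn into its thread after the drop (depth 13.5 to 18.5 mm, turn between 2.8 and 7.0 rad) and still, and the closed gripper holds the crank's grip with more than 5 N (value of joint leg above 1.53 rad and value of joint screw_depth between 0.0135 and 0.0185 m and value of joint screw_turn between 2.8 and 7 rad and velocity of joint screw_turn between -0.2 and 0.2 rad/s and contact force between the fingers and crank_grip above 5 N); the arm keeps its last pose, push and grip.
It fails at once if the screw was wound forward before it had dropped (value of joint screw_turn above 0.9 rad and value of joint screw_depth below 0.0062 m).
It fails at once if a bystander was disturbed (distance of any of label_roll, marker, stopper, bottle_a, bottle_b, spanner, cap_tub from where it was at the start of the episode above 0.03 m).
It also fails if it takes over 72 s, if anything falls off the work surface, if the arm or the gripper's body presses on something with over 40 N, if the wrist force passes 120 N, or if a joint passes its speed limit or range.

## Working session

There is one attempt and no reset: what is moved stays moved. The work goes in short steps, Python scripts to look and compute and a tool call to move; the robot and the scene stay as the last step left them, time stands still between calls to the robot, and variables do not carry over. Pictures are saved under pics/ and viewed, and the job is handed in when it is done.

Besides the shell and the picture viewer there is one more tool, called after "Call:" by a JSON object that holds its "op" and its "data", one argument or row to a line. arm_command: Moves the arm, as the interface text tells. Its arguments: {"type":"object","properties":{"increments":{"type":"array"},"squeeze":{"type":"number"}},"required":["increments"]}

```bash
mkdir -p pics
python3 - <<'E'
from workcell import *
import cv2,numpy as np
for n in ["scene","top","wrist"]:
    c=calibration(n); im=grab_frame(n); cv2.imwrite(f"pics/{n}0.png",im[:,:,::-1])
    print(n,np.round(c["mtx"],1).tolist(),np.round(c["extrinsics"],3).tolist())
s=observe(); print({k:np.round(v,3) for k,v in s.items()})
E
```

```text
scene [[404.4, 0.0, 326.1], [0.0, 404.4, 199.8], [0.0, 0.0, 1.0]] [[0.264, 0.965, 0.007, -0.162], [0.532, -0.14, -0.835, -0.203], [-0.805, 0.224, -0.55, 1.716], [0.0, 0.0, 0.0, 1.0]]
top [[366.4, 0.0, 315.8], [0.0, 366.4, 198.6], [0.0, 0.0, 1.0]] [[0.028, -0.999, 0.019, -0.002], [-0.989, -0.03, -0.146, 0.546], [0.147, -0.015, -0.989, 0.99], [0.0, 0.0, 0.0, 1.0]]
wrist [[280.8, 0.0, 317.6], [0.0, 280.8, 198.5], [0.0, 0.0, 1.0]] [[0.327, -0.945, -0.001, -0.625], [-0.913, -0.316, 0.258, -0.035], [-0.244, -0.084, -0.966, 0.379], [0.0, 0.0, 0.0, 1.0]]
{'clock': np.float64(0.15), 'joint_positions': array([-1.344,  0.491,  1.559, -0.   ,  1.092, -0.106]), 'joint_vel': array([-0.001, -0.003, -0.001, -0.   , -0.002, -0.   ]), 'joint_efforts': array([ 3.0000e-03, -6.1871e+01, -2.6169e+01, -0.0000e+00,  3.0000e-03,
        0.0000e+00]), 'tcp_pos': array([ 0.204, -0.591,  0.231]), 'tool_rot': array([-0.   ,  0.986,  0.166, -0.   ]), 'ft_force': array([-0.304, -0.087, -0.886]), 'moment': array([-0.01 , -0.042,  0.036]), 'gripper_width': np.float64(1.001)}
```

View pics/scene0.png

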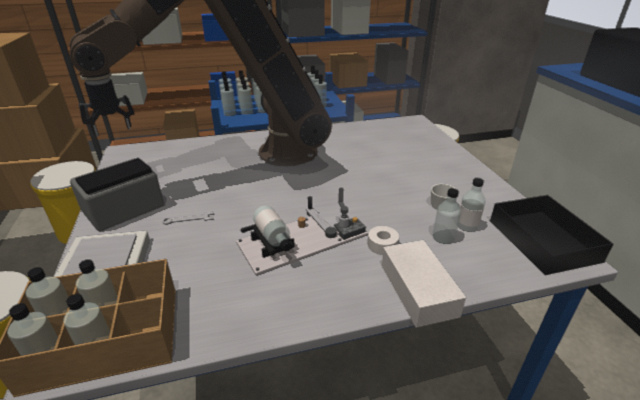

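View pics/top0.png

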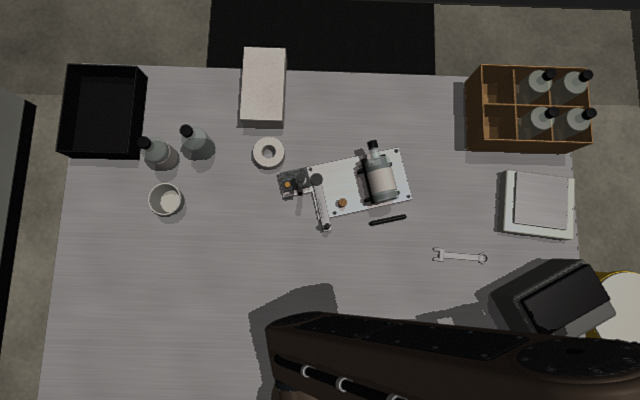

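View pics/wrist0.png

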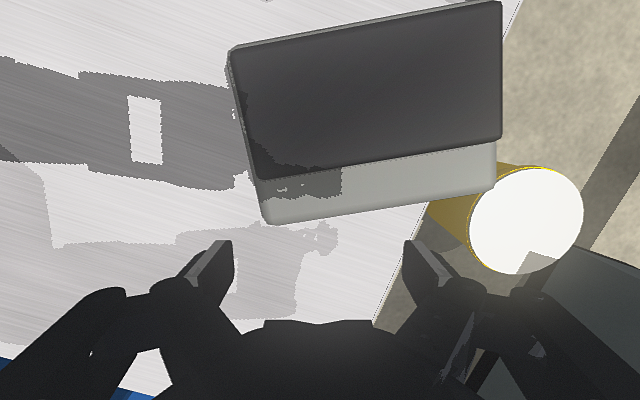

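The scene and top views show the stand at about (300–410, 140–230) in top. The leg's knob is near (326,227), and the boss and crank are near (290,185). I'll enlarge both views.

Run:
```python
import cv2
a=cv2.imread("pics/top0.png")[125:250,235:425]; cv2.imwrite("pics/top0z.png",cv2.resize(a,None,fx=4,fy=4,interpolation=cv2.INTER_CUBIC))
a=cv2.imread("pics/scene0.png")[170:280,230:410]; cv2.imwrite("pics/scene0z.png",cv2.resize(a,None,fx=4.4,fy=4.4,interpolation=cv2.INTER_CUBIC))
```

```text
(no output)
```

View pics/top0z.png

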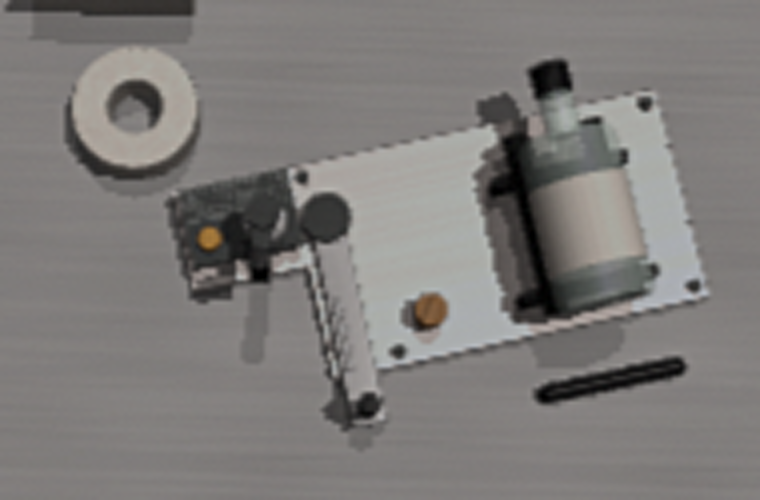

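View pics/scene0z.png

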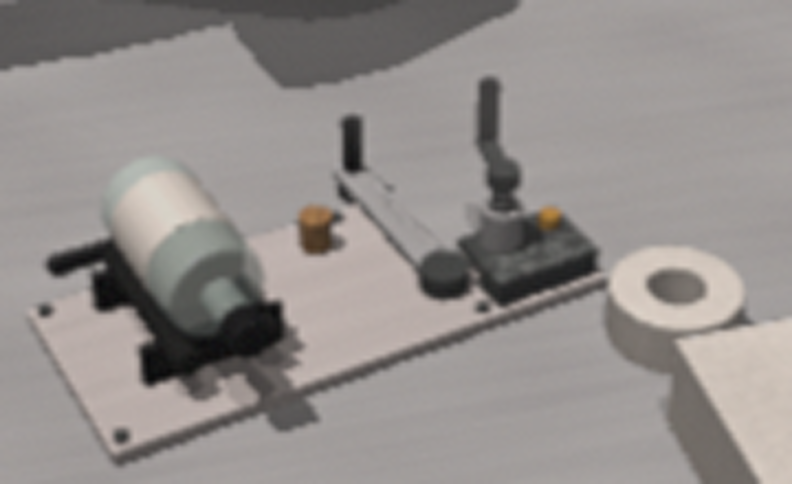

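```bash
cat > h.py <<'E'
import numpy as np
from scipy.optimize import least_squares
def ray(c,uv):
    R=c["extrinsics"][:3,:3];t=c["extrinsics"][:3,3]
    d=np.linalg.solve(c["mtx"],np.array([uv[0],uv[1],1.]));return -R.T@t,R.T@d
def onz(c,uv,z):
    o,d=ray(c,uv);return o+d*(z-o[2])/d[2]
def proj(c,p):
    q=c["mtx"]@(c["extrinsics"][:3,:3]@np.asarray(p)+c["extrinsics"][:3,3]);return q[:2]/q[2]
def tri(obs):
    A=np.zeros((3,3));b=np.zeros(3);L=[]
    for c,uv in obs:
        o,d=ray(c,uv);d=d/np.linalg.norm(d);P=np.eye(3)-np.outer(d,d);A+=P;b+=P@o;L.append((o,P))
    x=np.linalg.solve(A,b);return x,[np.linalg.norm(P@(x-o)) for o,P in L]
E
python3 - <<'E'
from workcell import *
from h import *
T=calibration("top");S=calibration("scene")
zt=lambda u,v:(235+u/4-.375,125+v/4-.375)
zs=lambda u,v:(230+u/4.4-.4,170+v/4.4-.4)
st=[((80,-180),zt(655,90)),((-80,-180),zt(709,297)),((-80,100),zt(383,370)),((80,185),zt(167,200))]
ss=[((80,-180),zs(118,459)),((-80,-180),zs(28,312)),((80,185),zs(605,283))]
A=np.array([p for p,_ in st+ss])/1000.
B=np.array([onz(T,q,.012)[:2] for _,q in st]+[onz(S,q,.012)[:2] for _,q in ss])
def f(x):
    c,s=np.cos(x[2]),np.sin(x[2]);return ((A@np.array([[c,s],[-s,c]])+x[:2])-B).ravel()
r=least_squares(f,[.6,0,0]);print(r.x,np.round(f(r.x)*1000,1).reshape(-1,2).tolist())
x=r.x;c,s=np.cos(x[2]),np.sin(x[2]);W=lambda p:np.array([c*p[0]-s*p[1],s*p[0]+c*p[1]])/1000+x[:2]
for n,p in dict(hinge=(35,80),boss=(35,125),home=(35,220)).items():print(n,W(p))
print("knob top",tri([(T,zt(368,402)),(S,zs(351,121))]))
print("grip top",tri([(T,zt(258,272)),(S,zs(489,82))]))
print("boss top",onz(T,zt(264,212),.064))
E
```

```text
[ 0.59179028 -0.07590473  0.2661035 ] [[4.8, -1.1], [4.4, -4.6], [-9.1, 29.9], [3.5, -6.0], [0.9, -7.4], [3.5, -8.5], [-8.0, -2.3]]
hinge [0.60452045 0.0104836 ]
boss [0.59268662 0.05389973]
home [0.56770408 0.145556  ]
knob top (array([ 0.46986401, -0.01686599,  0.0697684 ]), [np.float64(0.0006016614151749978), np.float64(0.0006016614151750192)])
grip top (array([0.54625124, 0.06056897, 0.13655076]), [np.float64(0.0029297735765041848), np.float64(0.002929773576504158)])
boss top [0.59947883 0.05731886 0.064     ]
```

Run:
```python
from workcell import *
from h import *
T=calibration("top");S=calibration("scene")
zt=lambda u,v:(235+u/4-.375,125+v/4-.375)
zs=lambda u,v:(230+u/4.4-.4,170+v/4.4-.4)
st=[((80,-180),zt(655,90)),((-80,-180),zt(709,297)),((80,185),zt(167,200))]
ss=[((80,-180),zs(118,459)),((-80,-180),zs(28,312)),((80,185),zs(605,283))]
A=np.array([p for p,_ in st+ss])/1000.
B=np.array([onz(T,q,.012)[:2] for _,q in st]+[onz(S,q,.012)[:2] for _,q in ss])
def f(x):
    c,s=np.cos(x[2]),np.sin(x[2]);return ((A@np.array([[c,s],[-s,c]])+x[:2])-B).ravel()
r=least_squares(f,[.6,0,0]);print(r.x,np.round(f(r.x)*1000,1).reshape(-1,2).tolist())
x=r.x;c,s=np.cos(x[2]),np.sin(x[2]);W=lambda p:np.array([c*p[0]-s*p[1],s*p[0]+c*p[1]])/1000+x[:2]
for n,p in dict(hinge=(35,80),boss=(35,125),home=(35,220)).items():print(n,W(p))
k=np.array([.4699,-.0169]);h=W((35,80));d=k-h;print(np.linalg.norm(d), 'leg ang',(np.pi+x[2]-np.arctan2(d[1],d[0]))%(2*np.pi))
g=np.array([.5463,.0606]);h=W((35,125));d=g-h;print(np.linalg.norm(d), 'turn',(np.pi+x[2]-np.arctan2(d[1],d[0]))%(2*np.pi))
```

```text
[ 0.59102625 -0.07030281  0.25098202] [[1.7, 2.7], [0.7, 1.5], [5.7, -0.9], [-2.2, -3.7], [-0.2, -2.4], [-5.8, 2.8]]
hinge [0.60506124 0.01588315]
boss [0.59388525 0.05947325]
home [0.57029149 0.15149681]
0.1390801722742527 leg ang 0.01302878839006727
0.047598583912334215 turn 0.2746561133316181
```

Call:
{"op": "arm_command", "data": {
  "increments": [
    [[0,20,28,4,0,0,7],[0,20,28,4,0,0,7],[0,20,28,4,0,0,7],[0,20,28,4,0,0,7],[0,20,28,4,0,0,7],[0,20,28,4,0,0,7],[0,20,28,4,0,0,7],[0,20,28,4,0,0,7],[0,20,28,4,0,0,7],[0,20,28,4,0,0,7]]
  ]
}}

```text
clock: 0.98
tcp_pos: [0.4048, -0.3092, 0.2715]
tool_rot: [-0.0, 0.711, 0.703, 0.0]
ft_force: [0.3, -0.5, 0.1]
gripper_width: 1.0
```

Call:
{"op": "arm_command", "data": {
  "increments": [
    [[0,4,27,0,0,0,7],[0,4,27,0,0,0,7],[0,4,27,0,0,0,7],[0,4,27,0,0,0,7],[0,4,27,0,0,0,7],[0,4,27,0,0,0,7],[0,4,27,0,0,0,7],[0,4,27,0,0,0,7],[0,4,27,0,0,0,7],[0,4,27,0,0,0,7]]
  ]
}}

```text
clock: 1.82
tcp_pos: [0.4441, -0.0394, 0.2713]
tool_rot: [-0.0, 0.179, 0.984, 0.0]
ft_force: [0.1, -0.2, 0.2]
gripper_width: 1.001
```

Call:
{"op": "arm_command", "data": {
  "increments": [
    [[0,0,0,0,0,0,7],[0,0,0,0,0,0,7],[0,0,0,0,0,0,7],[0,0,0,0,0,0,7],[0,0,0,0,0,0,7],[0,0,0,0,0,0,0],[0,0,0,0,0,0,0]]
  ]
}}

```text
clock: 2.4
tcp_pos: [0.4441, -0.0407, 0.2713]
tool_rot: [-0.0, -0.121, 0.993, 0.0]
ft_force: [0.6, 0.7, 1.0]
gripper_width: 0.998
```

```bash
cat > w.py <<'E'
import sys,json,cv2
from workcell import *
from h import *
n=sys.argv[1]
s=observe();W=calibration("wrist");im=grab_frame("wrist")
cv2.imwrite(f"pics/w{n}.png",im[:,:,::-1])
json.dump({k:np.asarray(v).tolist() for k,v in W.items()},open(f"w{n}.json","w"))
T=calibration("top");a=grab_frame("top")[:,:,::-1];S=calibration("scene");b=grab_frame("scene")[:,:,::-1]
cv2.imwrite(f"pics/t{n}.png",a);cv2.imwrite(f"pics/s{n}.png",b)
a=cv2.resize(a[125:250,235:425],(800,526),interpolation=cv2.INTER_CUBIC)[::,:]
cv2.imwrite(f"pics/tz{n}.png",a);cv2.imwrite(f"pics/sz{n}.png",cv2.resize(b[140:280,230:410],(771,600),interpolation=cv2.INTER_CUBIC))
print({k:np.round(v,4).tolist() for k,v in s.items() if k in("clock","joint_positions","tcp_pos","tool_rot","ft_force","gripper_width")})
E
python3 w.py 1
```

```text
{'clock': 2.4, 'joint_positions': [-0.2397, 0.1879, 1.9181, 0.0001, 1.0357, -2.0522], 'tcp_pos': [0.4441, -0.0407, 0.2713], 'tool_rot': [-0.0001, -0.1205, 0.9927, 0.0001], 'ft_force': [0.5993, 0.6653, 0.9613], 'gripper_width': 0.9981}
```

View pics/w1.png

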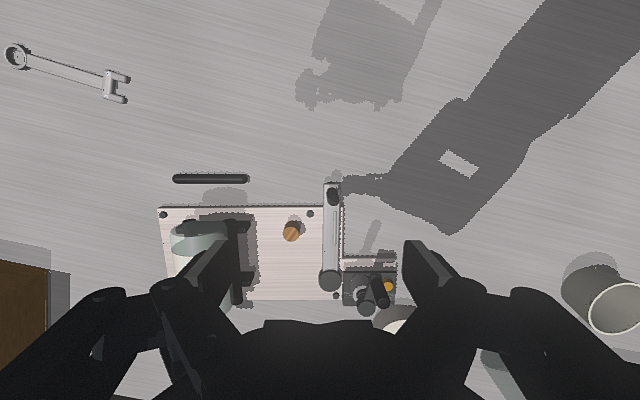

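Run:
```python
import cv2
a=cv2.imread("pics/w1.png")[165:325,290:430]; cv2.imwrite("pics/w1z.png",cv2.resize(a,None,fx=3.7,fy=3.7,interpolation=cv2.INTER_CUBIC))
```

```text
(no output)
```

View pics/w1z.png

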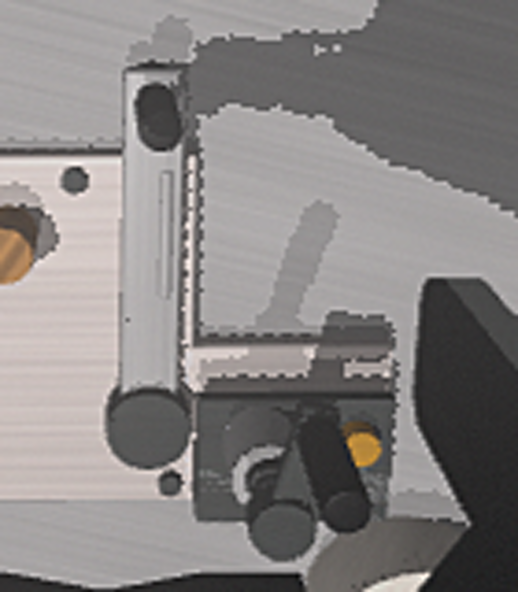

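View pics/sz1.png

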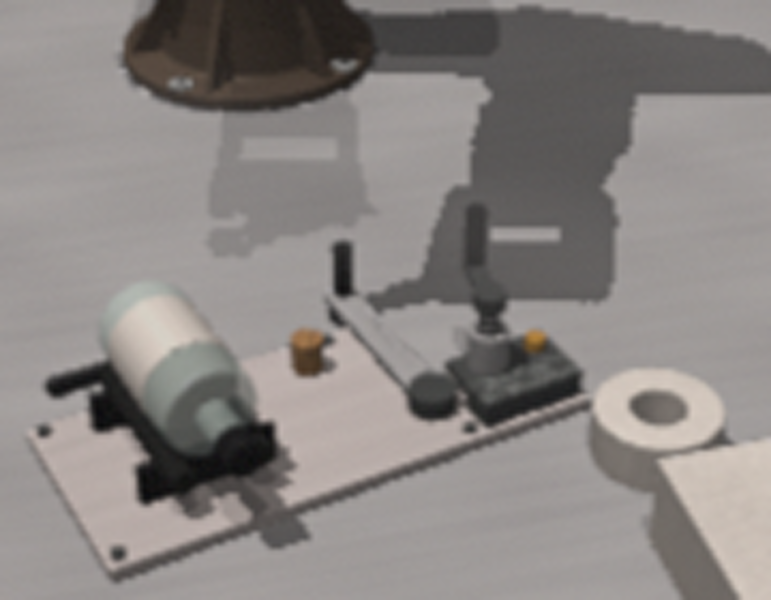

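Run:
```python
from workcell import *
from h import *
import json
T=calibration("top");S=calibration("scene");W={k:np.array(v) for k,v in json.load(open("w1.json")).items()}
zt=lambda u,v:(235+u/4-.375,125+v/4-.375)
zs=lambda u,v:(230+u/4.283-.4,140+v/4.283-.4)
zw=lambda u,v:(290+u/3.7-.37,165+v/3.7-.37)
print("cam",-W["extrinsics"][:3,:3].T@W["extrinsics"][:3,3])
def show(n,obs):
    p,e=tri(obs);print(n,np.round(p,4),np.round(e,4))
k=[(W,zw(160,131)),(S,zs(343,245)),(T,zt(368,402))]
show("knobtop WS",k[:2]);show("WST",k)
g=[(W,zw(347,513)),(S,zs(476,209)),(T,zt(258,272))]
show("griptop WS",g[:2]);show("WST",g)
h=[(W,zw(283,530)),(S,zs(490,292)),(T,zt(266,214))]
show("hubtop",h[:2]);show("hub WST",h)
hi=[(W,zw(148,434)),(S,zs(433,388)),(T,zt(325,217))]
show("hinge",hi[:2]);show("hinge WST",hi)
show("roll",[(S,zs(658,405)),(T,zt(133,107))])
for z in (.140,.136): print("g",onz(W,g[0][1],z))
for z in (.094,): print("hub",onz(W,h[0][1],z),onz(T,h[2][1],z),onz(S,h[1][1],z))
for z in (.068,): print("knob",onz(W,k[0][1],z),onz(T,k[2][1],z),onz(S,k[1][1],z))
```

```text
cam [ 0.38078398 -0.05662448  0.4149573 ]
knobtop WS [ 0.4674 -0.015   0.069 ] [0.0003 0.0003]
WST [ 0.4686 -0.0159  0.0697] [0.0014 0.001  0.0019]
griptop WS [0.5524 0.0618 0.1398] [0.0002 0.0002]
WST [0.5489 0.0604 0.1395] [0.0032 0.0026 0.0048]
hubtop [0.5919 0.061  0.0958] [0. 0.]
hub WST [0.5918 0.0588 0.0965] [0.0019 0.0021 0.0038]
hinge [0.6046 0.0174 0.0301] [0.0002 0.0002]
hinge WST [0.6045 0.0164 0.0304] [0.0012 0.0008 0.0019]
roll [0.6776 0.1548 0.0426] [0.0011 0.0011]
g [0.55232634 0.0618985  0.14      ]
g [0.55482189 0.06362274 0.136     ]
hub [0.5931668  0.06165887 0.094     ] [0.59197273 0.05507367 0.094     ] [0.5894175  0.06177973 0.094     ]
knob [ 0.46760757 -0.015193    0.068     ] [ 0.46985719 -0.01753375  0.068     ] [ 0.46591967 -0.01431618  0.068     ]
```

Call:
{"op": "arm_command", "data": {
  "increments": [
    [[0,12,13,0,0,0,0],[0,12,12,0,0,0,0],[0,0,0,-35,0,0,0],[0,0,0,-35,0,0,0],[0,0,0,-35,0,0,0],[0,0,0,-35,0,0,0],[0,0,0,-30,0,0,0],[0,0,0,0,0,0,0]]
  ]
}}

```text
clock: 3.22
tcp_pos: [0.4661, -0.0155, 0.0971]
tool_rot: [-0.004, -0.121, 0.993, 0.001]
ft_force: [-0.0, -0.2, -0.6]
gripper_width: 0.993
```

```bash
python3 w.py 2
```

```text
{'clock': 3.2167, 'joint_positions': [-0.175, 0.4787, 2.0715, 0.0001, 0.5991, -1.9892], 'tcp_pos': [0.4661, -0.0155, 0.0971], 'tool_rot': [-0.0037, -0.1213, 0.9926, 0.0012], 'ft_force': [-0.0223, -0.1914, -0.6448], 'gripper_width': 0.9927}
```

View pics/w2.png

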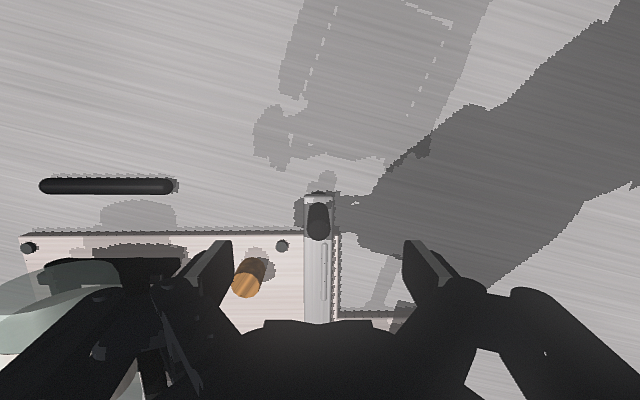

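Run:
```python
from workcell import *
from h import *
import json
T=calibration("top");W={k:np.array(v) for k,v in json.load(open("w2.json")).items()}
print("stopper",tri([(W,(246,287)),(T,(235+432/4-.4,125+305/4-.4))]), onz(W,(246,287),.04))
print("knob",onz(W,(317,237),.068),onz(W,(317,235),.068))
```

```text
stopper (array([ 0.54234574, -0.05994437,  0.0357641 ]), [np.float64(0.002633123953987119), np.float64(0.0026331239539870857)]) [ 0.53952498 -0.05677082  0.04      ]
knob [ 0.47277999 -0.0144493   0.068     ] [ 0.47140933 -0.01478988  0.068     ]
```

Call:
{"op": "arm_command", "data": {
  "increments": [
    [[0,3,0,-22,0,0,0],[0,0,0,-20,0,0,0],[0,0,0,-20,0,0,0],[255,0,0,0,0,0,0],[255,0,0,0,0,0,0],[255,0,0,0,0,0,0],[255,0,0,0,0,0,0],[255,0,0,0,0,0,0],[255,0,0,0,0,0,0],[255,0,0,0,0,0,0]]
  ],
  "squeeze": 30
}}

```text
clock: 4.2
tcp_pos: [0.4716, -0.0158, 0.0403]
tool_rot: [0.001, -0.122, 0.992, -0.0]
ft_force: [-1.3, 0.3, 11.4]
gripper_width: 0.173
```

Call:
{"op": "arm_command", "data": {
  "increments": [
    [[255,0,0,0,0,0,0],[255,0,0,0,0,0,0],[255,0,0,0,0,0,0]]
  ]
}}

```text
clock: 4.45
tcp_pos: [0.4716, -0.0158, 0.0403]
tool_rot: [0.001, -0.122, 0.992, -0.0]
ft_force: [-1.7, -0.0, 10.6]
gripper_width: 0.174
```

```bash
python3 w.py 3
```

```text
{'clock': 4.45, 'joint_positions': [-0.1736, 0.5903, 2.1006, 0.0002, 0.4493, -1.9901], 'tcp_pos': [0.4716, -0.0158, 0.0403], 'tool_rot': [0.0007, -0.1225, 0.9925, -0.0002], 'ft_force': [-1.6956, -0.0413, 10.5563], 'gripper_width': 0.1736}
```

View pics/w3.png

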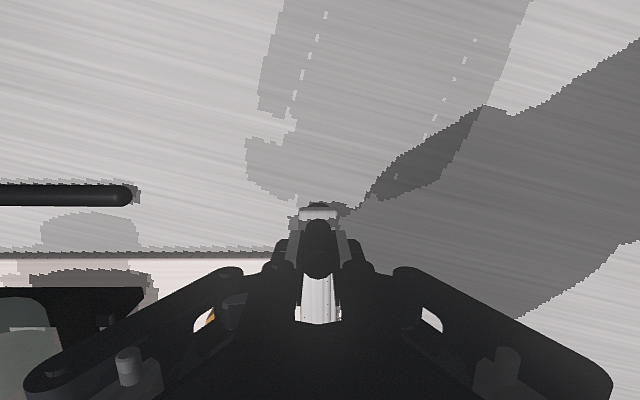

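Run:
```python
import numpy as np
c=np.array([604.8,16.8]);r=137.5;a=np.deg2rad(193.75-6*np.arange(17))
p=c+r*np.c_[np.cos(a),np.sin(a)];p[0]=[471.6,-15.8]
q=np.round(p);print(q[-1]);print([[255,int(x),int(y),0,0,0,-6] for x,y in np.diff(np.round(p),axis=0)]);print(p[[10,14,15]])
```

```text
[586. 153.]
[[255, -3, 14, 0, 0, 0, -6], [255, -2, 15, 0, 0, 0, -6], [255, 1, 14, 0, 0, 0, -6], [255, 1, 14, 0, 0, 0, -6], [255, 4, 14, 0, 0, 0, -6], [255, 5, 14, 0, 0, 0, -6], [255, 6, 13, 0, 0, 0, -6], [255, 7, 12, 0, 0, 0, -6], [255, 9, 12, 0, 0, 0, -6], [255, 10, 10, 0, 0, 0, -6], [255, 11, 10, 0, 0, 0, -6], [255, 11, 8, 0, 0, 0, -6], [255, 13, 7, 0, 0, 0, -6], [255, 13, 5, 0, 0, 0, -6], [255, 14, 4, 0, 0, 0, -6], [255, 14, 3, 0, 0, 0, -6]]
[[509.71695483 116.12504478]
 [558.33645127 146.2117021 ]
 [572.11818981 150.3595346 ]]
```

Call:
{"op": "arm_command", "data": {
  "increments": [
    [[255,-3,14,0,0,0,-6],[255,-2,15,0,0,0,-6],[255,1,14,0,0,0,-6],[255,1,14,0,0,0,-6],[255,4,14,0,0,0,-6]]
  ]
}}

```text
clock: 5.02
tcp_pos: [0.4727, 0.0559, 0.0403]
tool_rot: [0.001, 0.141, 0.99, 0.0]
ft_force: [-0.1, -1.7, 9.0]
gripper_width: 0.174
```

Call:
{"op": "arm_command", "data": {
  "increments": [
    [[255,5,14,0,0,0,-6],[255,6,13,0,0,0,-6],[255,7,12,0,0,0,-6],[255,9,12,0,0,0,-6],[255,10,10,0,0,0,-6]]
  ]
}}

```text
clock: 5.43
tcp_pos: [0.5099, 0.1171, 0.0403]
tool_rot: [0.001, 0.393, 0.92, 0.0]
ft_force: [1.7, -2.5, 8.8]
gripper_width: 0.178
```

Call:
{"op": "arm_command", "data": {
  "increments": [
    [[255,11,10,0,0,0,-6],[255,11,8,0,0,0,-6],[255,13,7,0,0,0,-6]]
  ]
}}

```text
clock: 5.68
tcp_pos: [0.5453, 0.1415, 0.0404]
tool_rot: [0.001, 0.532, 0.847, 0.0]
ft_force: [2.5, -9.1, 5.8]
gripper_width: 0.175
```

```bash
python3 w.py 4
```

```text
{'clock': 5.6833, 'joint_positions': [0.1369, 0.6643, 1.8753, -0.0008, 0.6001, -0.3124], 'tcp_pos': [0.5453, 0.1415, 0.0404], 'tool_rot': [0.0009, 0.5315, 0.847, 0.0004], 'ft_force': [2.4927, -9.064, 5.7538], 'gripper_width': 0.175}
```

View pics/w4.png

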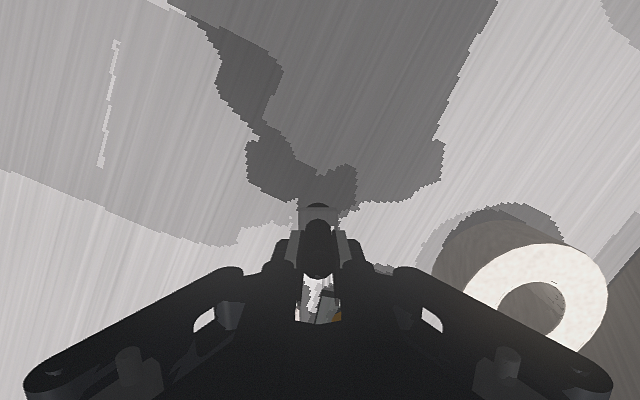

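View pics/sz4.png

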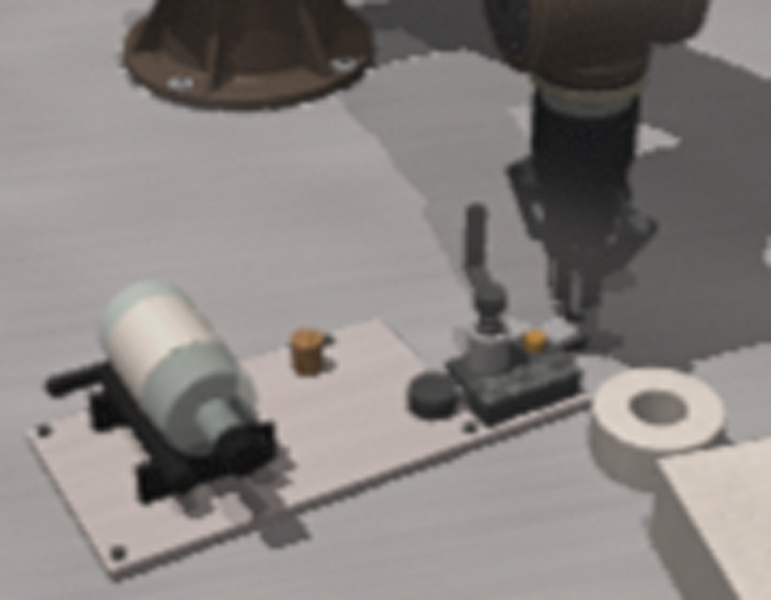

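Call:
{"op": "arm_command", "data": {
  "increments": [
    [[255,13,5,0,0,0,-6],[255,7,2,0,0,0,-3],[255,0,0,0,0,0,0]]
  ]
}}

```text
clock: 6.08
tcp_pos: [0.5654, 0.1491, 0.0403]
tool_rot: [0.001, 0.595, 0.804, 0.001]
ft_force: [0.0, 5.5, 9.6]
gripper_width: 0.175
```

Call:
{"op": "arm_command", "data": {
  "increments": [
    [[255,7,2,0,0,0,-3],[255,0,0,0,0,0,0]]
  ]
}}

```text
clock: 6.25
tcp_pos: [0.5704, 0.1505, 0.0403]
tool_rot: [-0.001, 0.615, 0.788, -0.001]
ft_force: [-6.6, 2.3, 12.1]
gripper_width: 0.175
```

Call:
{"op": "arm_command", "data": {
  "increments": [
    [[255,3,1,0,0,0,0],[255,0,0,0,0,0,0]]
  ]
}}

```text
clock: 6.42
tcp_pos: [0.5706, 0.1506, 0.0401]
tool_rot: [-0.003, 0.614, 0.789, -0.003]
ft_force: [-18.6, -5.8, 20.1]
gripper_width: 0.176
```

```bash
python3 w.py 5
```

```text
{'clock': 6.4167, 'joint_positions': [0.1463, 0.6915, 1.8006, -0.0005, 0.6573, -0.1015], 'tcp_pos': [0.5706, 0.1506, 0.0401], 'tool_rot': [-0.0026, 0.6141, 0.7892, -0.0029], 'ft_force': [-18.5569, -5.7973, 20.0616], 'gripper_width': 0.176}
```

View pics/tz5.png

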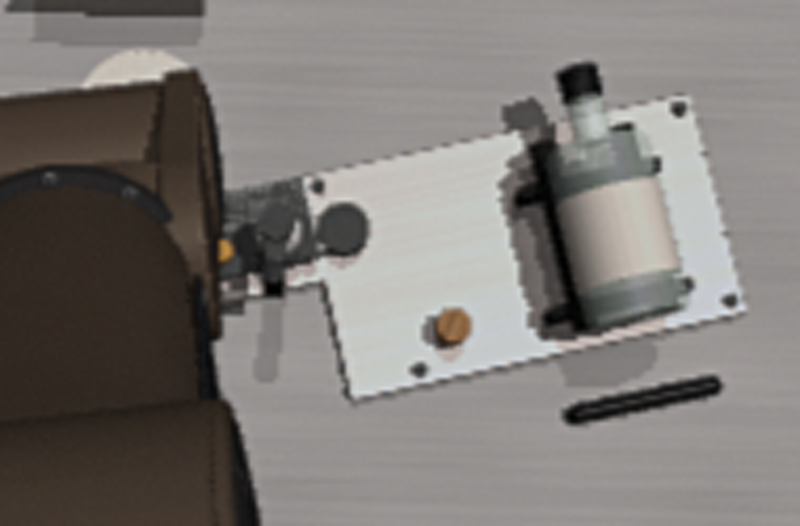

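View pics/w5.png

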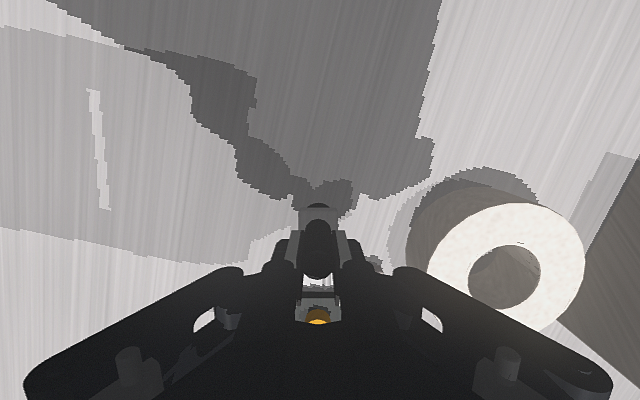

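Call:
{"op": "arm_command", "data": {
  "increments": [
    [[255,-4,-1,0,0,0,0],[160,0,0,0,0,0,0],[160,0,0,0,0,0,0],[160,0,0,0,0,0,0],[160,0,0,0,0,0,0]]
  ]
}}

```text
clock: 6.98
tcp_pos: [0.5702, 0.1502, 0.0392]
tool_rot: [-0.0, 0.615, 0.789, -0.0]
ft_force: [0.9, 0.3, -0.1]
gripper_width: 0.373
```

Call:
{"op": "arm_command", "data": {
  "increments": [
    [[160,0,0,25,0,0,0],[160,0,0,30,0,0,0],[160,0,0,35,0,0,0],[160,-10,0,35,0,0,0],[160,-20,0,30,0,0,0],[160,-30,-20,0,0,0,0],[160,-30,-20,0,0,0,0],[160,-20,-30,0,0,0,0],[160,0,0,0,0,0,0],[160,0,0,0,0,0,0]]
  ]
}}

```text
clock: 7.82
tcp_pos: [0.4598, 0.0794, 0.1948]
tool_rot: [0.0, 0.616, 0.788, 0.0]
ft_force: [0.7, 0.0, 0.6]
gripper_width: 0.371
```

```bash
python3 w.py 6
```

```text
{'clock': 7.8167, 'joint_positions': [0.0293, 0.316, 1.9786, 0.0, 0.8463, -0.2147], 'tcp_pos': [0.4598, 0.0794, 0.1948], 'tool_rot': [0.0003, 0.6158, 0.7879, 0.0002], 'ft_force': [0.6862, 0.0348, 0.5604], 'gripper_width': 0.3707}
```

View pics/w6.png

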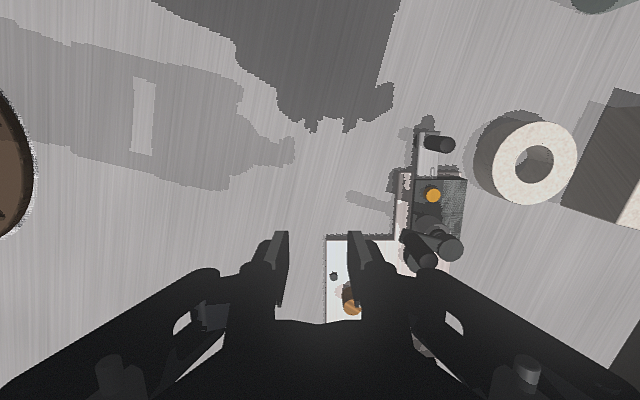

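View pics/sz6.png

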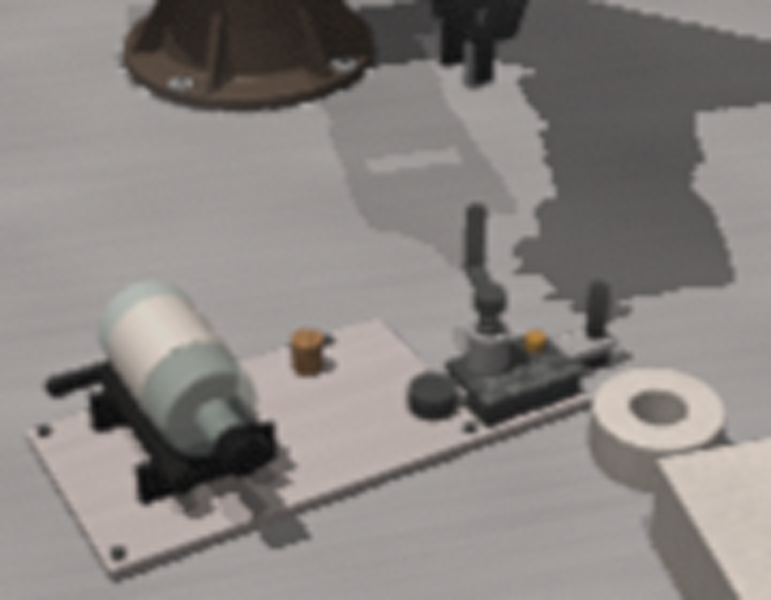

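Run:
```python
import cv2
a=cv2.imread("pics/w6.png")[110:290,370:490]; cv2.imwrite("pics/w6z.png",cv2.resize(a,None,fx=3.3,fy=3.3,interpolation=cv2.INTER_CUBIC))
```

```text
(no output)
```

View pics/w6z.png

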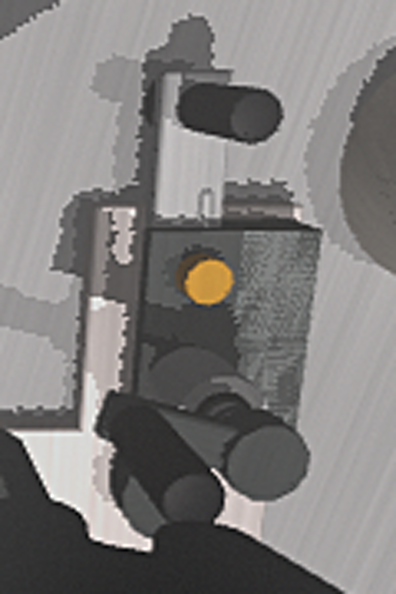

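Run:
```python
from workcell import *
from h import *
import json
S=calibration("scene");W={k:np.array(v) for k,v in json.load(open("w6.json")).items()};W1={k:np.array(v) for k,v in json.load(open("w1.json")).items()}
zs=lambda u,v:(230+u/4.283-.4,140+v/4.283-.4)
zw=lambda u,v:(370+u/3.3-.35,110+v/3.3-.35)
zw1=lambda u,v:(290+u/3.7-.37,165+v/3.7-.37)
for n,o in dict(knob=[(W,zw(257,115)),(S,zs(597,286))],grip=[(W,zw(193,498)),(S,zs(476,209)),(W1,zw1(347,513))],hub=[(W,zw(267,462)),(S,zs(490,292)),(W1,zw1(283,530))]).items():
    print(n,[np.round(t,4) for t in tri(o)],[np.round(t,4) for t in tri(o[:1]+o[2:])] if len(o)>2 else '')
```

```text
knob [array([0.5671, 0.1521, 0.0688]), array([0.0012, 0.0012])] 
grip [array([0.5524, 0.0622, 0.1394]), array([0.0006, 0.0005, 0.0002])] [array([0.553 , 0.0625, 0.1386]), array([0.0002, 0.0002])]
hub [array([0.5923, 0.0611, 0.0959]), array([0.0005, 0.0002, 0.0003])] [array([0.5926, 0.0612, 0.0955]), array([0.0003, 0.0003])]
```

Call:
{"op": "arm_command", "data": {
  "increments": [
    [[160,10,-2,0,0,0,-7],[160,10,-2,0,0,0,-7],[160,10,-2,0,0,0,-7],[160,10,-2,0,0,0,-7],[160,10,-2,0,0,0,-7],[160,10,-2,0,0,0,-7],[160,10,-2,0,0,0,-7],[160,10,-2,0,0,0,-7],[160,10,-1,0,0,0,-7],[160,3,0,0,0,0,-7]]
  ]
}}

```text
clock: 8.8
tcp_pos: [0.555, 0.0638, 0.1937]
tool_rot: [0.0, 0.957, 0.29, 0.0]
ft_force: [-0.4, 0.2, -0.0]
gripper_width: 0.376
```

Call:
{"op": "arm_command", "data": {
  "increments": [
    [[160,0,0,0,0,0,-7],[160,0,0,0,0,0,-7],[160,0,0,0,0,0,-7],[160,0,0,0,0,0,-7],[160,0,0,0,0,0,-7],[160,0,0,-20,0,0,0],[160,0,0,-10,0,0,0],[160,0,0,0,0,0,0]]
  ]
}}

```text
clock: 9.47
tcp_pos: [0.5525, 0.0639, 0.1618]
tool_rot: [0.0, 1.0, -0.007, -0.002]
ft_force: [-0.0, 0.0, -0.2]
gripper_width: 0.373
```

```bash
python3 w.py 7
```

```text
{'clock': 9.4667, 'joint_positions': [-0.0037, 0.478, 1.8032, -0.0001, 0.8646, 1.5816], 'tcp_pos': [0.5525, 0.0639, 0.1618], 'tool_rot': [0.0, 1.0, -0.0072, -0.0021], 'ft_force': [-0.0326, 0.0061, -0.1511], 'gripper_width': 0.3731}
```

View pics/w7.png

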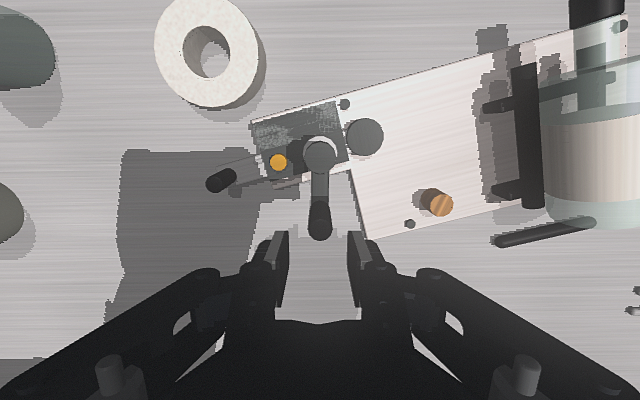

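View pics/sz7.png

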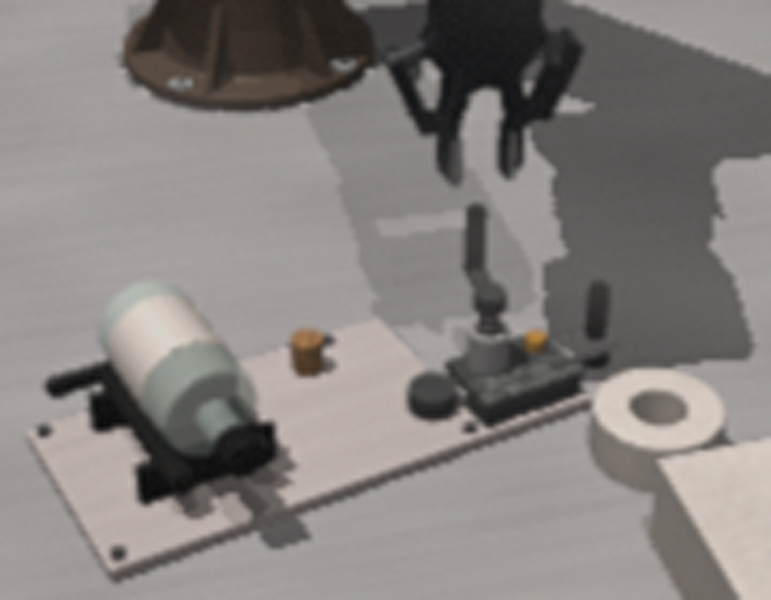

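Run:
```python
from workcell import *
from h import *
import json
W={k:np.array(v) for k,v in json.load(open("w7.json")).items()}
print(onz(W,(320,231),.1395),onz(W,(320,157),.0955))
```

```text
[0.55164403 0.0618539  0.1395    ] [0.59296582 0.06098703 0.0955    ]
```

Call:
{"op": "arm_command", "data": {
  "increments": [
    [[160,0,-1,-20,0,0,0],[160,0,0,-20,0,0,0],[160,0,0,-18,0,0,0],[182,0,0,0,0,0,0],[182,0,0,0,0,0,0],[182,0,0,0,0,0,0]]
  ]
}}

```text
clock: 10.12
tcp_pos: [0.5539, 0.0623, 0.1075]
tool_rot: [0.0, 1.0, -0.008, 0.001]
ft_force: [0.0, -0.7, 0.1]
gripper_width: 0.285
```

```bash
python3 w.py 8
```

```text
{'clock': 10.1167, 'joint_positions': [-0.0064, 0.5536, 1.8502, -0.0002, 0.7363, 1.5805], 'tcp_pos': [0.5539, 0.0623, 0.1075], 'tool_rot': [0.0001, 1.0, -0.008, 0.0007], 'ft_force': [0.0097, -0.7022, 0.1455], 'gripper_width': 0.2853}
```

View pics/w8.png

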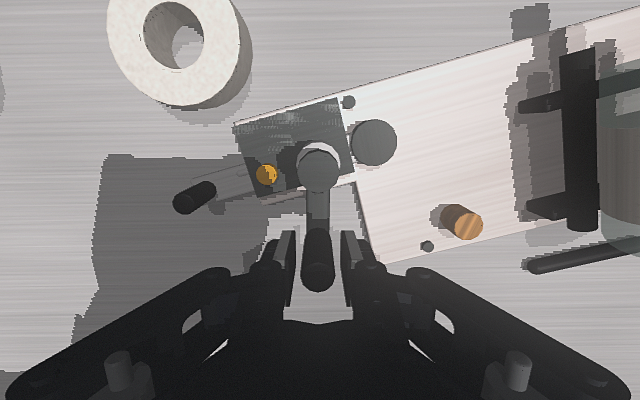

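View pics/sz8.png

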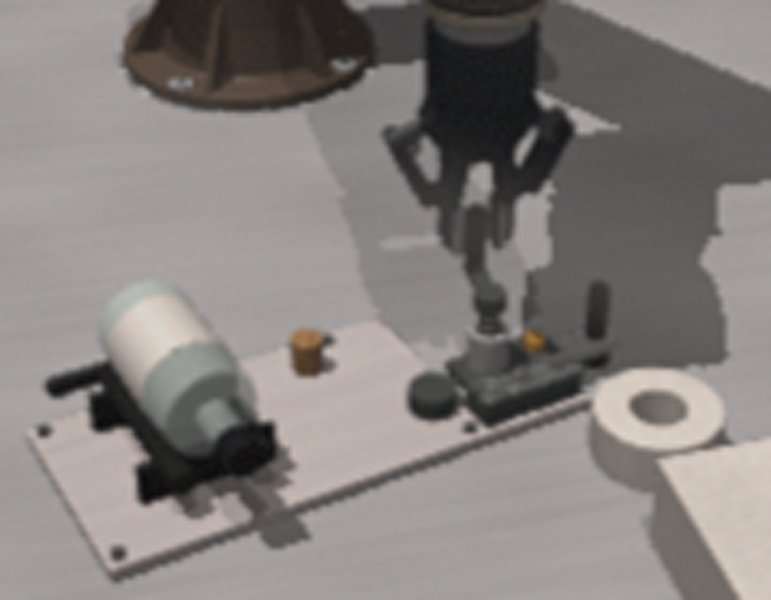

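Run:
```python
import numpy as np
c=np.array([592.8,60.9]);r=39.5;a=np.deg2rad(178+7*np.arange(20))
p=np.round(c+r*np.c_[np.cos(a),np.sin(a)],1);p[0]=[553.5,62.3]
o=np.zeros(2);q=p[0].copy()
for i in range(1,20):
    d=np.round((p[i]-q)*2)/2;q+=d;print(i,178+7*i,d,q)
```

```text
1 185 [ 0. -5.] [553.5  57.3]
2 192 [ 0.5 -4.5] [554.   52.8]
3 199 [ 1.5 -5. ] [555.5  47.8]
4 206 [ 2. -4.] [557.5  43.8]
5 213 [ 2.  -4.5] [559.5  39.3]
6 220 [ 3. -4.] [562.5  35.3]
7 227 [ 3.5 -3.5] [566.   31.8]
8 234 [ 3.5 -3. ] [569.5  28.8]
9 241 [ 4.  -2.5] [573.5  26.3]
10 248 [ 4.5 -2. ] [578.   24.3]
11 255 [ 4.5 -1.5] [582.5  22.8]
12 262 [ 5. -1.] [587.5  21.8]
13 269 [ 4.5 -0.5] [592.   21.3]
14 276 [5.  0.5] [597.   21.8]
15 283 [4.5 0.5] [601.5  22.3]
16 290 [5.  1.5] [606.5  23.8]
17 297 [4. 2.] [610.5  25.8]
18 304 [4.5 2.5] [615.   28.3]
19 311 [3.5 3. ] [618.5  31.3]
```

Call:
{"op": "arm_command", "data": {
  "increments": [
    [[182,0,-5,-2,0,0,7],[182,0.5,-4.5,-1,0,0,7],[182,1.5,-5,0,0,0,7],[182,2,-4,0,0,0,7],[182,2,-4.5,0,0,0,7],[182,3,-4,0,0,0,7],[182,3.5,-3.5,0,0,0,7],[182,3.5,-3,0,0,0,7],[182,4,-2.5,0,0,0,7],[182,4.5,-2,0,0,0,7]]
  ]
}}

```text
clock: 11.1
tcp_pos: [0.5779, 0.0242, 0.1042]
tool_rot: [0.0, 0.822, 0.569, 0.0]
ft_force: [-1.3, -0.0, 0.6]
gripper_width: 0.286
```

```bash
python3 w.py 9
```

```text
{'clock': 11.1, 'joint_positions': [-0.0724, 0.5818, 1.7996, 0.0, 0.7595, 0.2868], 'tcp_pos': [0.5779, 0.0242, 0.1042], 'tool_rot': [0.0002, 0.8221, 0.5694, 0.0003], 'ft_force': [-1.3273, -0.0357, 0.5719], 'gripper_width': 0.2858}
```

View pics/w9.png

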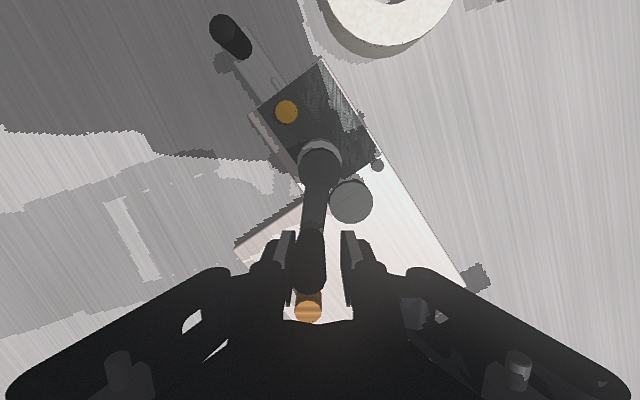

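View pics/sz9.png

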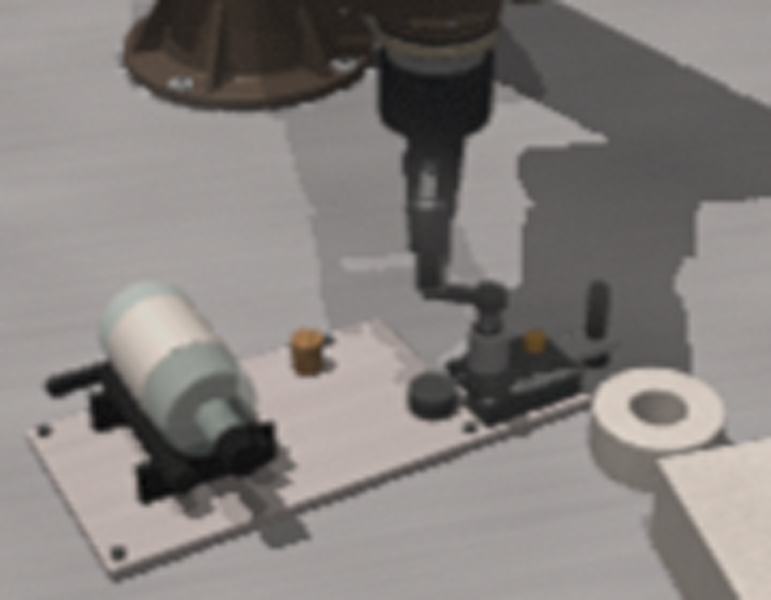

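Call:
{"op": "arm_command", "data": {
  "increments": [
    [[182,4.5,-1.5,0,0,0,7],[182,5,-1,0,0,0,7],[182,0,0,0,0,0,0]]
  ]
}}

```text
clock: 11.5
tcp_pos: [0.5877, 0.0218, 0.1037]
tool_rot: [0.0, 0.748, 0.664, 0.0]
ft_force: [-0.8, 0.0, 0.5]
gripper_width: 0.283
```

```bash
cat > d.py <<'E'
import sys,json,cv2
from workcell import *
from h import *
n=sys.argv[1];s=observe();W=calibration("wrist");w=grab_frame("wrist")[:,:,::-1];b=grab_frame("scene")[:,:,::-1]
cv2.imwrite(f"pics/w{n}.png",w);cv2.imwrite(f"pics/s{n}.png",b)
json.dump({k:np.asarray(v).tolist() for k,v in W.items()},open(f"w{n}.json","w"))
crops=[cv2.resize(x[185:245,315:365],(400,480),interpolation=cv2.INTER_CUBIC) for x in (cv2.imread("pics/s9.png"),b)]
cv2.imwrite(f"pics/d{n}.png",np.hstack(crops))
print(s["clock"],np.round(s["tcp_pos"],4),np.round(s["ft_force"],1))
E
python3 d.py 10
```

```text
11.5 [0.5877 0.0218 0.1037] [-0.8  0.   0.5]
```

View pics/d10.png

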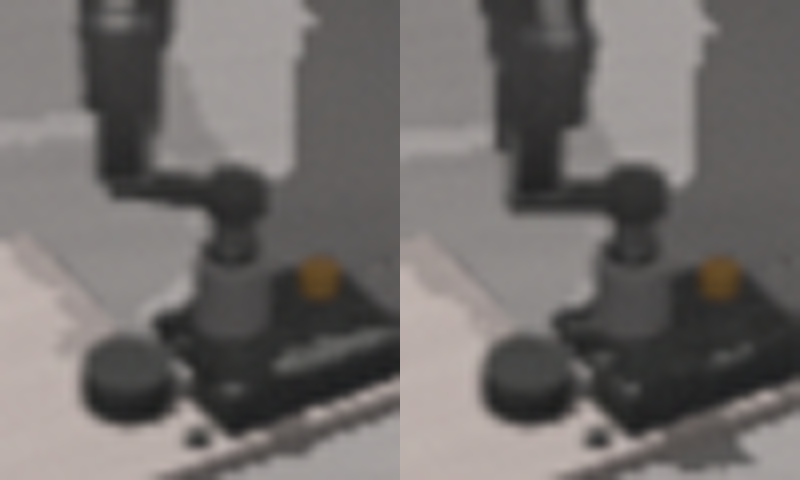

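View pics/w10.png

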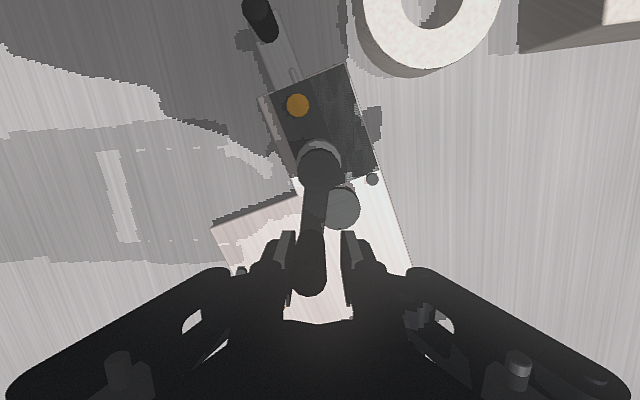

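Call:
{"op": "arm_command", "data": {
  "increments": [
    [[182,4.5,-0.5,0,0,0,7],[182,5,0.5,0,0,0,7],[182,0,0,0,0,0,0]]
  ]
}}

```text
clock: 11.85
tcp_pos: [0.597, 0.0219, 0.1035]
tool_rot: [0.0, 0.662, 0.749, 0.0]
ft_force: [0.5, -0.3, -0.3]
gripper_width: 0.289
```

```bash
python3 d.py 11
```

```text
11.85 [0.597  0.0219 0.1035] [ 0.5 -0.3 -0.3]
```

View pics/d11.png

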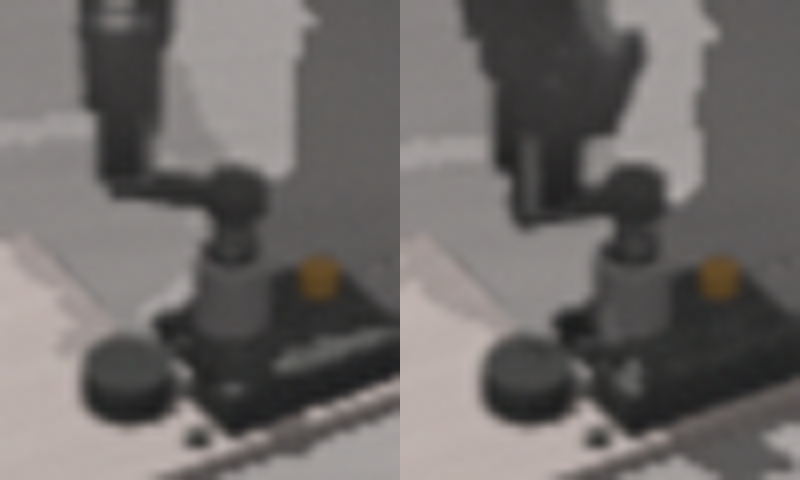

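Call:
{"op": "arm_command", "data": {
  "increments": [
    [[182,4.5,0.5,0,0,0,7],[182,5,1.5,0,0,0,7],[182,0,0,0,0,0,0]]
  ]
}}

```text
clock: 12.2
tcp_pos: [0.6064, 0.0239, 0.1034]
tool_rot: [0.0, 0.566, 0.824, 0.0]
ft_force: [0.6, -0.6, 0.1]
gripper_width: 0.289
```

```bash
python3 d.py 12
```

```text
12.2 [0.6064 0.0239 0.1034] [ 0.6 -0.6  0.1]
```

View pics/d12.png

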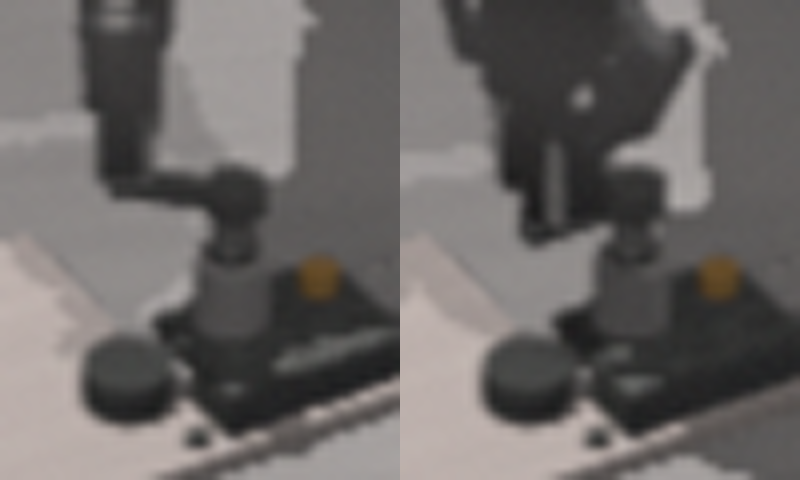

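Call:
{"op": "arm_command", "data": {
  "increments": [
    [[182,4,2,0,0,0,7],[182,2.5,1,0,0,0,3.5],[182,0,0,0,0,0,0]]
  ]
}}

```text
clock: 12.55
tcp_pos: [0.6126, 0.0269, 0.1033]
tool_rot: [0.0, 0.489, 0.872, 0.0]
ft_force: [-0.0, -0.7, -0.4]
gripper_width: 0.283
```

```bash
python3 d.py 13
```

```text
12.55 [0.6126 0.0269 0.1033] [-0.  -0.7 -0.4]
```

View pics/d13.png

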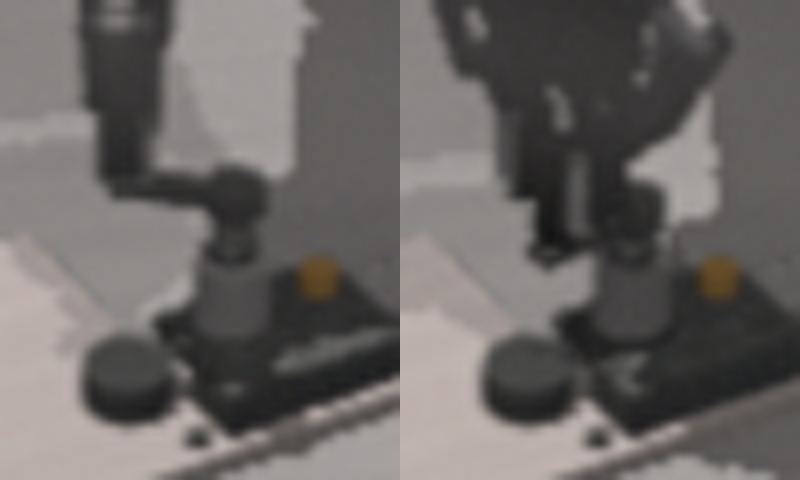

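View pics/w13.png

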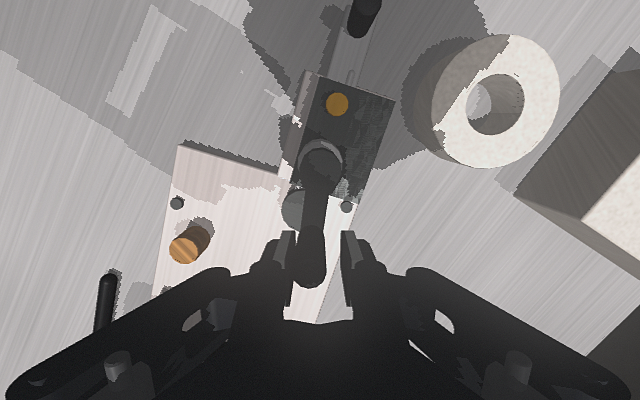

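Run:
```python
import cv2,numpy as np
A=[cv2.resize(cv2.imread(f"pics/w{n}.png")[130:310,250:390],(400,514),interpolation=cv2.INTER_CUBIC) for n in ("12","13")]
A=[np.clip(a.astype(float)*2.0,0,255).astype(np.uint8) for a in A]
cv2.imwrite("pics/cmp.png",np.hstack(A))
```

```text
(no output)
```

View pics/cmp.png

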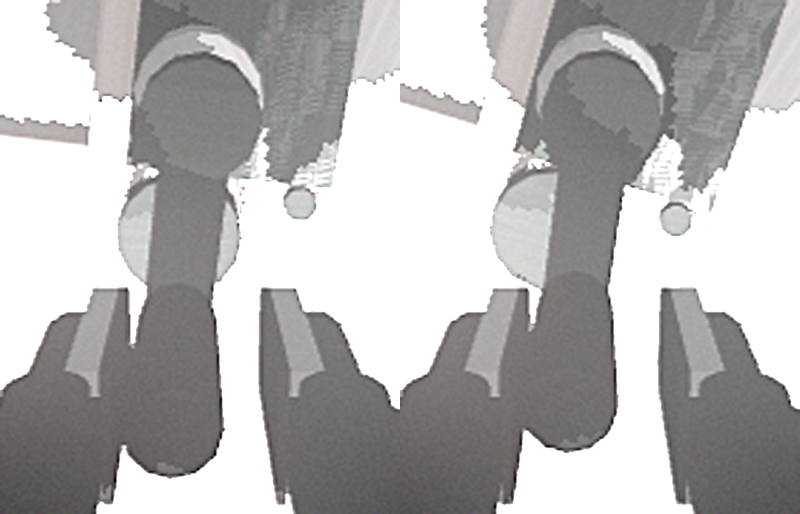

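Run:
```python
from h import *
import json
C=np.array([.5928,.0609])
for n,uv in (("12",(250+172/2.857,130+428/2.857)),("13",(250+169/2.857,130+405/2.857))):
    W={k:np.array(v) for k,v in json.load(open(f"w{n}.json")).items()}
    for z in np.arange(.125,.146,.003):
        p=onz(W,uv,z)[:2]-C; print(n,round(z,3),np.round(np.hypot(*p)*1000,1),round(np.degrees(np.arctan2(p[1],p[0]))%360,1))
```

```text
12 0.125 48.4 285.7
12 0.128 46.6 285.6
12 0.131 44.8 285.4
12 0.134 43.0 285.3
12 0.137 41.2 285.2
12 0.14 39.4 285.1
12 0.143 37.6 284.9
13 0.125 44.0 294.4
13 0.128 42.3 294.3
13 0.131 40.6 294.1
13 0.134 38.9 294.0
13 0.137 37.2 293.8
13 0.14 35.5 293.6
13 0.143 33.8 293.4
```

Call:
{"op": "arm_command", "data": {
  "increments": [
    [[182,-3.5,-2.5,0,0,0,0],[182,0,0,-10,0,0,0],[255,0,0,0,0,0,0],[255,0,0,0,0,0,0],[255,0,0,0,0,0,0],[255,0,0,0,0,0,0]]
  ],
  "squeeze": 30
}}

```text
clock: 13.15
tcp_pos: [0.6089, 0.0243, 0.093]
tool_rot: [-0.0, 0.488, 0.873, -0.0]
ft_force: [-0.9, -0.5, -2.3]
gripper_width: 0.184
```

```bash
python3 d.py 14
```

```text
13.15 [0.6089 0.0243 0.093 ] [-0.9 -0.5 -2.3]
```

View pics/d14.png

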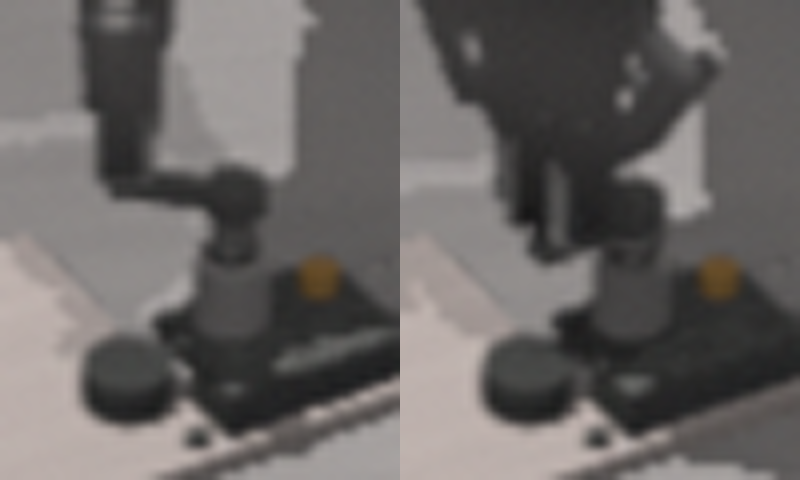

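View pics/w14.png

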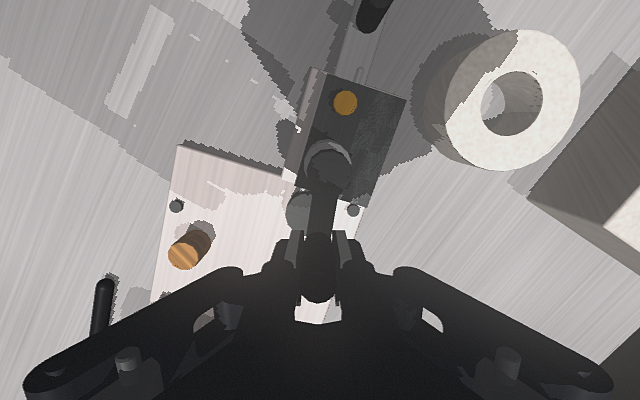

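Run:
```python
import numpy as np
c=np.array([592.8,60.9]);r=40.0;a=np.deg2rad(294-10*np.arange(37))
p=c+r*np.c_[np.cos(a),np.sin(a)];q=p[0].copy()
R=[]
for i in range(1,37):
    d=np.round((p[i]-q)*2)/2;q+=d;R.append([255,float(d[0]),float(d[1]),-0.5 if i%9 in(2,4,6,8) else 0,0,0,0])
for i in range(0,36,6):print(294-10*i,R[i:i+6],np.round(p[i+6],1))
```

```text
294 [[255, -6.5, -2.5, 0, 0, 0, 0], [255, -7.0, -1.0, -0.5, 0, 0, 0], [255, -7.0, 0.5, 0, 0, 0, 0], [255, -7.0, 1.0, -0.5, 0, 0, 0], [255, -6.5, 2.5, 0, 0, 0, 0], [255, -6.0, 3.5, -0.5, 0, 0, 0]] [569.3  28.5]
234 [[255, -5.0, 5.0, 0, 0, 0, 0], [255, -4.5, 5.0, -0.5, 0, 0, 0], [255, -3.5, 6.5, 0, 0, 0, 0], [255, -2.0, 6.5, 0, 0, 0, 0], [255, -1.0, 7.0, -0.5, 0, 0, 0], [255, -0.0, 6.5, 0, 0, 0, 0]] [553.   65.1]
174 [[255, 1.5, 7.0, -0.5, 0, 0, 0], [255, 2.5, 6.5, 0, 0, 0, 0], [255, 3.5, 6.0, -0.5, 0, 0, 0], [255, 4.5, 5.5, 0, 0, 0, 0], [255, 5.5, 4.0, -0.5, 0, 0, 0], [255, 6.0, 3.5, 0, 0, 0, 0]] [576.5  97.4]
114 [[255, 6.5, 2.5, 0, 0, 0, 0], [255, 7.0, 1.0, -0.5, 0, 0, 0], [255, 7.0, -0.0, 0, 0, 0, 0], [255, 7.0, -1.5, -0.5, 0, 0, 0], [255, 6.5, -2.5, 0, 0, 0, 0], [255, 5.5, -3.5, -0.5, 0, 0, 0]] [616.3  93.3]
54 [[255, 5.5, -4.5, 0, 0, 0, 0], [255, 4.5, -5.5, -0.5, 0, 0, 0], [255, 3.5, -6.0, 0, 0, 0, 0], [255, 2.0, -7.0, 0, 0, 0, 0], [255, 1.0, -6.5, -0.5, 0, 0, 0], [255, 0.0, -7.0, 0, 0, 0, 0]] [632.6  56.7]
-6 [[255, -1.5, -7.0, -0.5, 0, 0, 0], [255, -2.5, -6.5, 0, 0, 0, 0], [255, -3.5, -6.0, -0.5, 0, 0, 0], [255, -4.5, -5.0, 0, 0, 0, 0], [255, -5.5, -4.5, -0.5, 0, 0, 0], [255, -6.0, -3.5, 0, 0, 0, 0]] [609.1  24.4]
```

Call:
{"op": "arm_command", "data": {
  "increments": [
    [[255,-6.5,-2.5,0,0,0,0],[255,-7.0,-1.0,-0.5,0,0,0],[255,-7.0,0.5,0,0,0,0],[255,-7.0,1.0,-0.5,0,0,0],[255,-6.5,2.5,0,0,0,0],[255,-6.0,3.5,-0.5,0,0,0]]
  ]
}}

```text
clock: 13.75
tcp_pos: [0.5689, 0.0285, 0.0922]
tool_rot: [0.001, 0.488, 0.873, 0.0]
ft_force: [3.6, 3.5, -2.7]
gripper_width: 0.179
```

```bash
python3 d.py 15
```

```text
13.75 [0.5689 0.0285 0.0922] [ 3.6  3.5 -2.7]
```

View pics/d15.png

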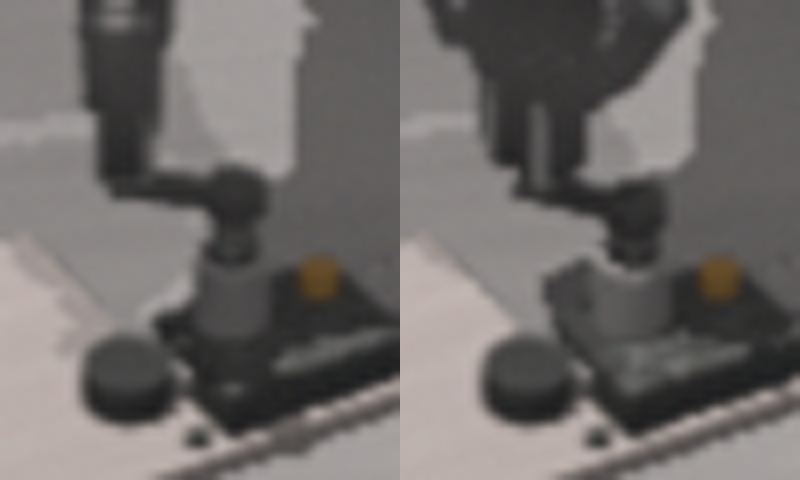

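Call:
{"op": "arm_command", "data": {
  "increments": [
    [[255,-5.0,5.0,0,0,0,0],[255,-4.5,5.0,-0.5,0,0,0],[255,-3.5,6.5,0,0,0,0],[255,-2.0,6.5,0,0,0,0],[255,-1.0,7.0,-0.5,0,0,0],[255,0,6.5,0,0,0,0]]
  ]
}}

```text
clock: 14.35
tcp_pos: [0.553, 0.0655, 0.0908]
tool_rot: [0.0, 0.488, 0.873, -0.0]
ft_force: [3.0, -1.7, -3.9]
gripper_width: 0.177
```

```bash
python3 d.py 16
```

```text
14.35 [0.553  0.0655 0.0908] [ 3.  -1.7 -3.9]
```

View pics/d16.png

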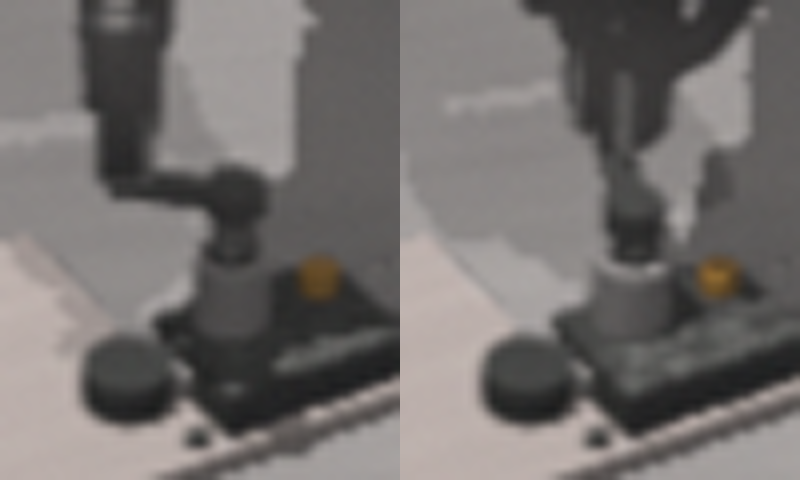

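Call:
{"op": "arm_command", "data": {
  "increments": [
    [[255,1.5,7.0,-0.5,0,0,0],[255,2.5,6.5,0,0,0,0],[255,3.5,6.0,-0.5,0,0,0],[255,4.5,5.5,0,0,0,0],[255,5.5,4.0,-0.5,0,0,0],[255,6.0,3.5,0,0,0,0]]
  ]
}}

```text
clock: 14.95
tcp_pos: [0.5769, 0.0979, 0.0891]
tool_rot: [-0.0, 0.488, 0.873, -0.0]
ft_force: [-0.3, -1.9, -2.3]
gripper_width: 0.177
```

Call:
{"op": "arm_command", "data": {
  "increments": [
    [[255,6.5,2.5,0,0,0,0],[255,7.0,1.0,-0.5,0,0,0],[255,7.0,0,0,0,0,0],[255,7.0,-1.5,-0.5,0,0,0],[255,6.5,-2.5,0,0,0,0],[255,5.5,-3.5,-0.5,0,0,0]]
  ]
}}

```text
clock: 15.45
tcp_pos: [0.617, 0.0931, 0.0878]
tool_rot: [0.0, 0.488, 0.873, 0.0]
ft_force: [-0.4, 1.0, -2.3]
gripper_width: 0.176
```

```bash
python3 d.py 17
```

```text
15.45 [0.617  0.0931 0.0878] [-0.4  1.  -2.3]
```

View pics/d17.png

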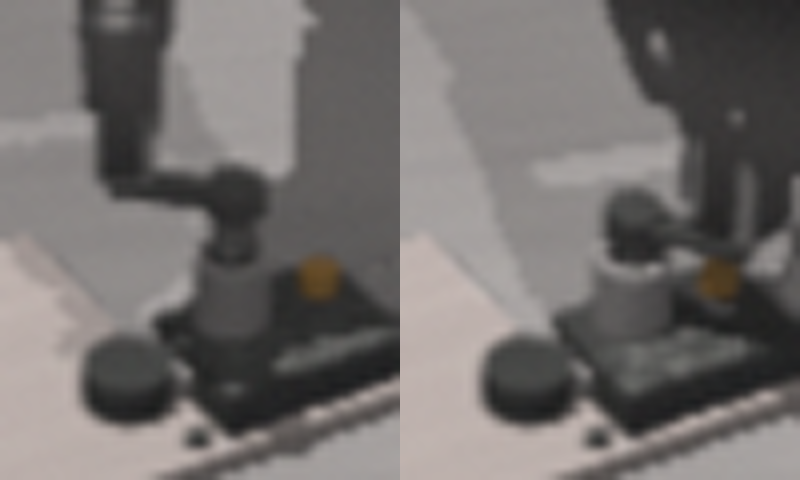

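View pics/w17.png

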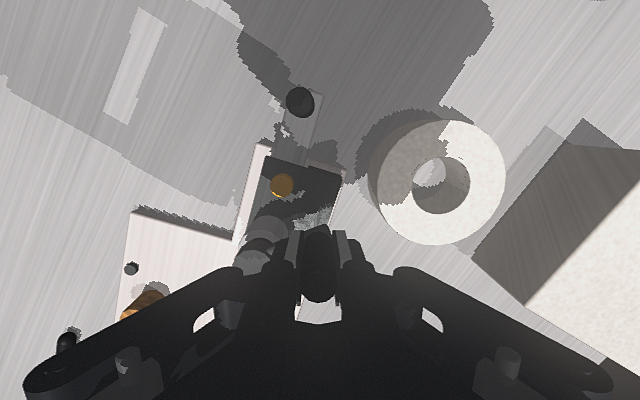

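Call:
{"op": "arm_command", "data": {
  "increments": [
    [[255,5.5,-4.5,0,0,0,0],[255,4.5,-5.5,-0.5,0,0,0],[255,3.5,-6.0,0,0,0,0],[255,2.0,-7.0,0,0,0,0],[255,1.0,-6.5,-0.5,0,0,0],[255,0,-7.0,0,0,0,0]]
  ]
}}

```text
clock: 16.05
tcp_pos: [0.6328, 0.0559, 0.0867]
tool_rot: [0.0, 0.488, 0.873, 0.0]
ft_force: [0.2, 0.2, -3.6]
gripper_width: 0.175
```

Call:
{"op": "arm_command", "data": {
  "increments": [
    [[255,-1.5,-7.0,-0.5,0,0,0],[255,-2.5,-6.5,0,0,0,0],[255,-3.5,-6.0,-0.5,0,0,0],[255,-4.5,-5.0,0,0,0,0],[255,-5.5,-4.5,-0.5,0,0,0],[255,-6,-3.5,0,0,0,0],[255,0,0,0,0,0,0],[255,0,0,0,0,0,0],[255,0,0,0,0,0,0],[255,0,0,0,0,0,0]]
  ]
}}

```text
clock: 16.88
tcp_pos: [0.6093, 0.0245, 0.0854]
tool_rot: [0.0, 0.488, 0.873, -0.0]
ft_force: [-1.4, 0.5, -2.2]
gripper_width: 0.176
```

```bash
python3 w.py 18; python3 d.py 19
```

```text
{'clock': 16.8833, 'joint_positions': [-0.0681, 0.6431, 1.7311, -0.0001, 0.7673, -0.6194], 'tcp_pos': [0.6093, 0.0245, 0.0854], 'tool_rot': [0.0001, 0.4879, 0.8729, -0.0], 'ft_force': [-1.4424, 0.4772, -2.2343], 'gripper_width': 0.1764}
17.0333 [0.6093 0.0244 0.0853] [-0.7  1.5 -2.2]
```

View pics/d19.png

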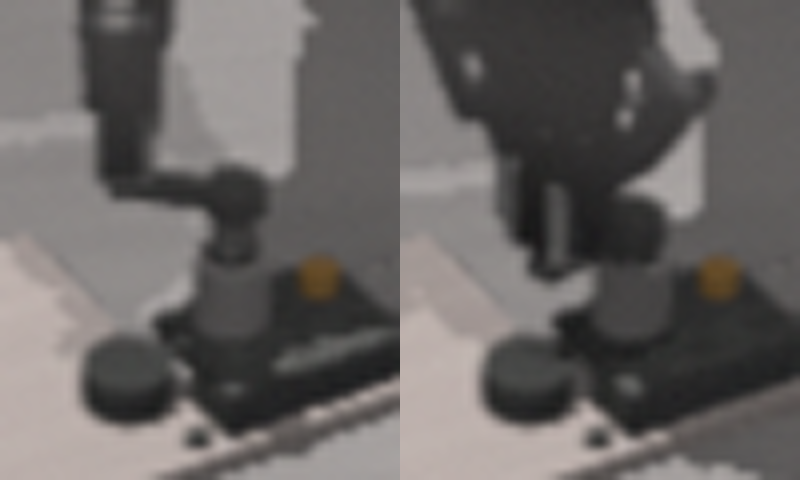

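View pics/w19.png

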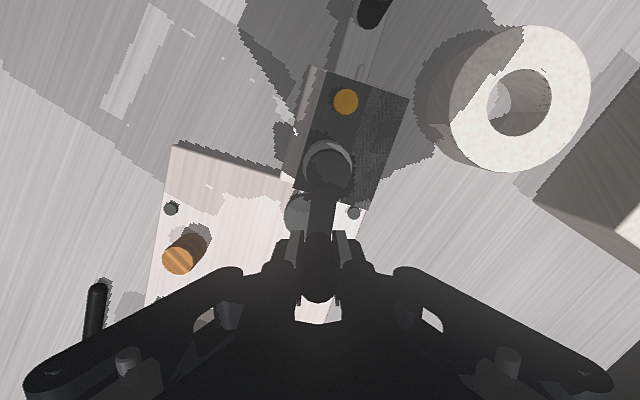

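View pics/s18.png

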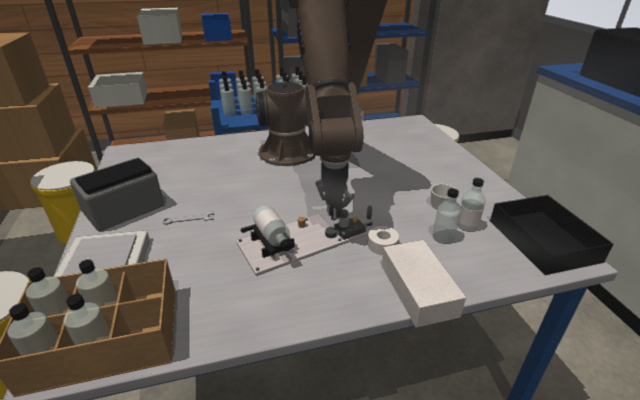

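```bash
python3 -c "
from workcell import *
job_done(); s=observe(); print(s['clock'],s['tcp_pos'],s['gripper_width'],s['ft_force'])"
```

```text
the job is handed in; nothing more can be done
the job is handed in; nothing more can be done
```

The job is done and handed in at about 17 s on the robot clock. `job_done()` reported no verdict, and the `observe()` call after it was refused, so the numbers below are from just before the hand-in.

1. **Leg:** I gripped the knob and swung the leg to its stop. At the stop the push force rose to about 19 N with no further motion. After release, the knob was seen lined up with the stand at (0.567, 0.152) m, against about (0.569, 0.152) m expected.
2. **Drop:** With the grip loosely held between the fingers, I turned the crank backward in steps and looked after each one. It dropped at a turn of about -1.74 rad. The wrist view showed the grip top falling from about 139 mm to 132 mm.
3. **Forward turn:** I closed the gripper at 30 N and carried the grip once round clockwise, lowering it 7.6 mm as it went. Wrist force stayed below about 6 N. The final turn is about 4.5 rad.

**Last checks:**
- The gripper was closed on the grip, with its width reading at 0.176 and the arm at rest.
- The screw hub sat about 15 mm lower than at the start. This comes from a shift of about 3.5 pixels, so it is a coarse estimate that fits the 16 mm target.
- The leg was still home, and the bystanders I could see looked unmoved; I did not measure them.

**Disagreements:**
- The camera measured the drop at roughly 6 to 7 mm against the stated 8 mm, which is within its accuracy.
- My first fit of the stand was off because the leg hid one corner, so I refitted it without that corner.

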